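# Thread the cross-slide axle of a slit lamp

### The arm

A 7-joint arm with a two-finger parallel gripper is mounted at the origin on the work surface. World frame = base frame: x ahead of the robot, y to its left, z up, the work surface at z = 0. Lengths are in m, angles in rad, forces in N, time in s.
With the tool pointing down it reaches from about 0.4 to 0.85 m from the base axis. Payload 4.5 kg.
Tool frame: the origin (TCP) lies between the finger pads; the fingertips stand 8 mm ahead of it and the grasp point (between the pads) lies 11 mm behind it; z points along the fingers, y is the direction in which the jaws open and shut (so a half turn about z gives the same grasp; the last joint's range is limited). The gripper opens to 88 mm and grips with 3 to 60 N. Pads are 18 mm wide; open, the fingers measure 123 mm over their backs; the gripper's body (75 mm by 187 mm) begins 45 mm behind the grasp point.
Start: joints at [0.034, 0.689, -0.195, 1.565, 0.157, 0.902, -0.215], TCP at [0.625, 0, 0.247] pointing down, gripper open.
Joint ranges: [-3.01, 3.01], [-0.46, 2.08], [-1.47, 1.51], [0.13, 2.56], [-1, 4.14], [0.04, 2.09], [-2.66, 2.66]. Speed limits (rad/s): [2.57, 2.57, 3.14, 3.14, 3.14, 3.14, 3.14].

### API

Orientations are given as a unit quaternion [x, y, z, w].
In Python, from plant import r gives the robot as it stands.
- The arm moves only by the tool carry_out, never from a script. Its argument "commands" is a list that holds one entry, the list of rows, each a list of 7 numbers: the turn, a rotation vector about the tool's x, y, z in rad, then the shift along the tool's x, y, z in cm, then the finger opening in cm, from 0 to 8.81. A call has 1 to 10 rows; each row is the pose to reach, as a shift and turn from the pose commanded when the call began, along the tool's axes at that moment; what a row does not reach only later rows make up. A row lasts 1/12 s, in which the tool goes at most 41.7 mm and 7.16 degrees, less where a joint would pass 70% of its speed; a pose out of reach is approached as far as the arm can. A call with a gripper value outside its range is refused whole. The fingers move at their own pace and stop on an object; "force" is the grip in N (left out, the last holds). Time passes only in rows, so rows that repeat a pose let the fingers close. It gives the time, the measured TCP pose, the force and the opening at its end, in the units of the state.
- r.get_state(): the state, without advancing time (a new reading comes with each control period).
- r.snapshot(name): name is "scene" or "side" or "wrist"; returns a dict with "pixels" (384x512x3 uint8, red, green, blue), "mtx" (3x3 intrinsics, pixels), "xyz" and "rotation" of the camera in the world. Camera axes: x right, y down, z forward; pixel columns grow to the right and rows downward; lengths in m; the calibration is good to about 2 mm. A picture is of the moment at which its call begins. There is no depth.
- r.finish_job(): hands the job in, once; it reports no verdict.
The state is a dict: "clock": time; "q": joint angles; "qd": joint speeds; "joint_torque": joint torques, N m; "tool_pos": TCP position; "eef_rot": TCP orientation; "contact_force": force on the tool from outside, world axes, zero at the start; "moment": the same for the moment, N m; "opening": opening from 0.0 (shut) to 1.0 (fully open).
Only numpy, scipy, OpenCV 4.12 (cv2) and the standard library are available. Lean on these libraries where they do the work, as an engineer would, in place of code of your own. Each camera call takes 0.05 s, during which the arm holds its last target.

### The job

The slit lamp's cross-slide is being put back together on the laser-room table: set the brass brake block down into the shallow pocket between the two bushings of the grey base, with its hole in line with theirs, and let go of it; then take the steel axle from its white rest and push its plain tapered end in from the robot's left, through the left bushing, the block and the right bushing, until the axle sticks out about equally far on both sides of the base. Finish still gripping the axle there, so that a colleague can screw on the second wheel. Do not drop the block or the axle, and leave the lenses, the tools and everything else lying about where they are.

Things in the scene. Friction and masses are not known exactly. Their poses are not given: they have to be found in the camera images.
- slide_base: Fixed grey lamp base on a white glide plate (215 x 200 x 6 mm). Origin on the table under the middle of the axle line; y = axle line, to the robot's left; z up. Casting top 36 mm above the table. Two cheeks, 56 mm wide in x, at y = +65 to +85 and -85 to -65 mm, 80 mm high above the table; each holds a brass bushing. Black joystick at x = +93 mm (away from the robot), top 121 mm above the table.
- left_bushing (a point): Centre of the flared mouth of the left bushing, the first to enter: base frame x 0, y +95 mm, 56 mm above the table. Axes as the base. Each bushing has a straight 15 mm bore through its 20 mm cheek and a brass mouth 10 mm long on the cheek's +y side, flaring from 15 to 26 mm.
- right_bushing (a point): Centre of the flared mouth of the right bushing (second, same shape, in line with the first), inside the gap between the cheeks: base frame x 0, y -55 mm, 56 mm above the table. Axes as the base.
- pocket (a point): Centre of the floor of the block's pocket, midway between the cheeks, 36 mm above the table. The pocket is 40 mm (base x) by 36 mm (base y), inside a rim 7 mm high and 5 mm thick. Axes as the base. A block standing on this floor has its hole on the axle line.
- brake_block: Loose brass block, 30 mm (x) by 26 mm (y) by 40 mm high, about 0.2 kg, standing upright in the white parts tray. Origin at the centre of its underside. An 18 mm hole runs right through along its y axis, centred 20 mm above the underside. A half turn about z makes no difference.
- axle: Loose steel axle, 12 mm in diameter, 340 mm long, about 0.24 kg, lying level in its rest, axis 45 mm above the table. Origin on its axis at mid-length; y runs along it towards the end with the toothed wheel (to the robot's left at the start). The plain end tapers over its last 12 mm to a 5 mm nose. Bare shaft from the rest's nearer post to the wheel's collar: y = 61 to 154 mm.
- axle_tip (a point): Nose of the plain tapered end, on the axis, 170 mm from the origin (axle y = -170 mm). Axes as the axle.
- axle_wheel (a point): Centre of the inner face of the dark toothed wheel (34 mm across, 10 mm thick, flush with the end of the axle), on the axis at axle y = +160 mm.
- axle_rest: Fixed white rest: a board 46 x 170 x 8 mm with two notched posts (12 mm along y, 30 mm along x, lugs up to 49 mm above the table) centred at y = -90 and +55 mm. Origin on the table; its y axis is the axle's as it lies there. The notches are open upward; the board ends at y = +67 mm.
- tray: Fixed white parts tray, 180 x 120 mm, rim 12 mm high, floor 4 mm above the table; origin on the table under its centre.
- spare_wheel: Loose second toothed wheel, 34 mm across, 10 mm thick, lying in the tray; to be left alone. Origin at the centre of its underside.
- lens_a: Loose black conical contact lens, 36 mm across, 34 mm high; to be left alone. Origin at the centre of its underside.
- lens_b: Loose flat silver lens with a black band, 34 mm across, 18 mm high; to be left alone. Origin at the centre of its underside.
- lens_case: Loose black lens case, 55 x 85 x 34 mm; to be left alone. Origin at the centre of its underside.
- pen: Loose blue pen, 138 mm long along x, 10 mm thick; to be left alone. Origin at the middle of its underside.
- screwdriver: Loose screwdriver lying along its x axis; to be left alone.
- hex_key: Loose dark hex key, 90 mm leg along y, 6 mm thick; to be left alone. Origin under the middle of the long leg.
Mind the look-alikes: they are no part of the job. What is meant by the brake_block is not orange or red, and is the larger of those in its own colour.

How it is judged:
On the way, in this order (a step that is already met when the one before it is completed fails the run):
1. the brake block stands in the pocket between the bushings, its hole in line with theirs, and has been let go (x of brake_block in the frame of slide_base between -0.009 and 0.009 m and y of brake_block in the frame of slide_base between -0.009 and 0.009 m and z of brake_block in the frame of slide_base between 0.032 and 0.04 m and angle between the y axis of brake_block and the y axis of slide_base, either way round below 0.35 rad and angle between brake_block's own z axis and vertical below 0.12 rad and contact force between the fingers and brake_block below 0.3 N and linear speed of brake_block below 0.02 m/s), for 0.3 s.
2. the axle's plain end has come in from the left through the left bushing (y of axle_tip in the frame of slide_base below 0.06 m and x of axle_tip in the frame of slide_base between -0.006 and 0.006 m and z of axle_tip in the frame of slide_base between 0.05 and 0.062 m and angle between the y axis of axle and the y axis of slide_base, either way round below 0.1 rad), for 0.1 s.
3. the axle's plain end has come out through the right bushing (y of axle_tip in the frame of slide_base below -0.09 m and x of axle_tip in the frame of slide_base between -0.006 and 0.006 m and z of axle_tip in the frame of slide_base between 0.05 and 0.062 m and angle between the y axis of axle and the y axis of slide_base, either way round below 0.1 rad and x of brake_block in the frame of slide_base between -0.009 and 0.009 m and y of brake_block in the frame of slide_base between -0.009 and 0.009 m and z of brake_block in the frame of slide_base between 0.032 and 0.04 m and angle between the y axis of brake_block and the y axis of slide_base, either way round below 0.35 rad and angle between brake_block's own z axis and vertical below 0.12 rad), for 0.1 s.
At the end, for the whole second after the job is handed in: The axle spans both bushings and the block (ends within 6 mm of their line, middle within 15 mm of the base's, wheel left), still, gripped between the fingers with over 3 N; the block stands in its pocket (within 9 mm of centre, 4 mm in height, 0.35 rad of line) (x of brake_block in the frame of slide_base between -0.009 and 0.009 m and y of brake_block in the frame of slide_base between -0.009 and 0.009 m and z of brake_block in the frame of slide_base between 0.032 and 0.04 m and angle between the y axis of brake_block and the y axis of slide_base, either way round below 0.35 rad and angle between brake_block's own z axis and vertical below 0.12 rad and y of axle_tip in the frame of slide_base below -0.15 m and x of axle_tip in the frame of slide_base between -0.006 and 0.006 m and z of axle_tip in the frame of slide_base between 0.05 and 0.062 m and angle between the y axis of axle and the y axis of slide_base, either way round below 0.1 rad and y of axle in the frame of slide_base between -0.015 and 0.015 m and x of axle_wheel in the frame of slide_base between -0.006 and 0.006 m and z of axle_wheel in the frame of slide_base between 0.05 and 0.062 m and contact force between the fingers and axle above 3 N and x of the grasp point in the frame of axle between -0.021 and 0.021 m and z of the grasp point in the frame of axle between -0.021 and 0.021 m and linear speed of axle below 0.02 m/s); the arm keeps its last pose, push and grip.
It fails at once if a lens, the lens case, the pen, a tool or the spare wheel is moved more than 30 mm (distance of any of lens_a, lens_b, lens_case, pen, screwdriver, hex_key, spare_wheel from where it was at the start of the episode above 0.03 m).
It fails at once if the brake block is dropped (contact force between the fingers and brake_block below 0.05 N and linear speed of brake_block above 0.6 m/s).
It fails at once if the axle is dropped (contact force between the fingers and axle below 0.05 N and linear speed of axle above 0.6 m/s).
It also fails if it takes over 64 s, if anything falls off the work surface, if the arm or the gripper's body presses on something with over 40 N, if the wrist force passes 120 N, or if a joint passes its speed limit or range.

## Working session

There is one attempt and no reset: what is moved stays moved. The work goes in short steps, Python scripts to look and compute and a tool call to move; the robot and the scene stay as the last step left them, time stands still between calls to the robot, and variables do not carry over. Pictures are saved under pics/ and viewed, and the job is handed in when it is done.

Besides the shell and the picture viewer there is one more tool, called after "Request:" as name([rows], argument=value, ...), one row to a line, values as JSON. carry_out: Moves the arm, as the interface text tells. Its arguments: {"type":"object","properties":{"commands":{"type":"array"},"force":{"type":"number"}},"required":["commands"]}

```bash
ls; mkdir -p pics; python3 - <<'E'
from plant import r
import cv2,numpy as np
for n in ["scene","side","wrist"]:
    s=r.snapshot(n); cv2.imwrite(f"pics/{n}0.png",s["pixels"][:,:,::-1]); print(n,s["mtx"],s["xyz"],s["rotation"])
print(r.get_state())
E
```

```text
pics
scene [[426.8390283    0.         253.28125649]
 [  0.         426.8390283  184.38153198]
 [  0.           0.           1.        ]] [ 1.63068277 -0.30466711  1.14392565] [ 0.73119128  0.56750433 -0.22756368 -0.30251103]
side [[368.19466707   0.         260.69598206]
 [  0.         368.19466707 190.20084378]
 [  0.           0.           1.        ]] [ 5.65880459e-04 -6.96740262e-01  6.68283731e-01] [ 0.82821322 -0.31679275  0.15430266 -0.43577047]
wrist [[305.29266672   0.         255.31793846]
 [  0.         305.29266672 194.03766325]
 [  0.           0.           1.        ]] [0.62383551 0.06953132 0.38360858] [ 9.90675766e-01 -7.70390569e-05 -1.52321644e-03  1.36232156e-01]
{'clock': 0.15, 'q': array([ 0.0338057 ,  0.68975351, -0.19452523,  1.56606505,  0.15731175,
        0.90251584, -0.21509983]), 'qd': array([-1.26594908e-03, -3.43383352e-03, -5.11928119e-04, -3.07624884e-03,
       -9.25340582e-04,  1.30561375e-03,  5.47183138e-05]), 'joint_torque': array([-1.46674727e-03, -5.27863634e+01, -1.26819178e+00, -1.53587687e+01,
       -5.24473807e-02,  3.92338901e-03,  1.12435155e-04]), 'tool_pos': array([ 6.24546732e-01, -4.30228008e-05,  2.46128502e-01]), 'eef_rot': array([ 7.07085226e-01,  7.07128013e-01, -5.16744530e-04, -4.35480405e-04]), 'contact_force': array([0.5447269 , 0.42876886, 1.02324683]), 'moment': array([ 0.00879921, -0.02328062, -0.0163733 ]), 'opening': 0.999002117932515}
```

View pics/scene0.png

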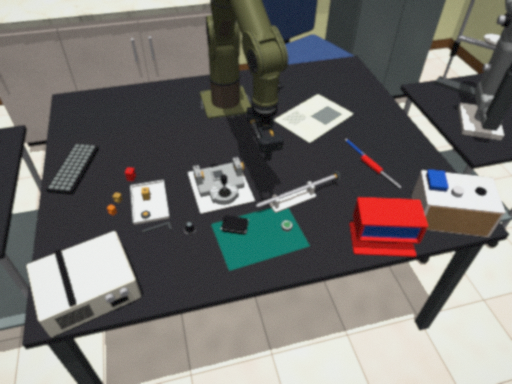

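View pics/side0.png

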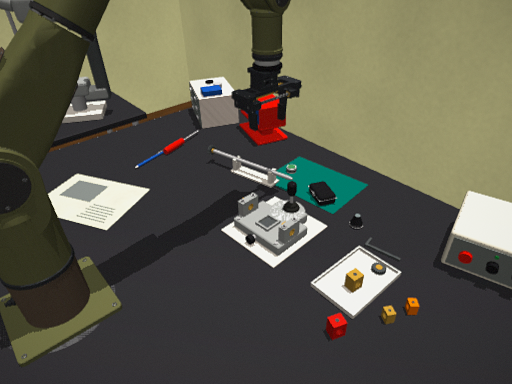

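View pics/wrist0.png

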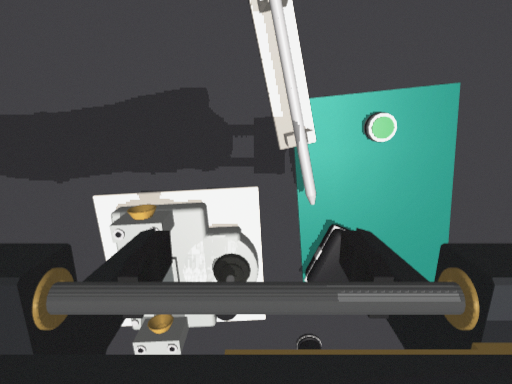

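```bash
cat > h.py <<'E'
import numpy as np,cv2
from scipy.spatial.transform import Rotation as R
from plant import r
def snap(n,f=None):
    s=r.snapshot(n)
    if f: cv2.imwrite(f"pics/{f}.png",s["pixels"][:,:,::-1])
    np.savez(f"/tmp/{n}.npz",**s)
    return s
def ray(s,u,v,z):
    d=R.from_quat(s["rotation"]).apply(np.linalg.inv(s["mtx"])@[u,v,1]); c=s["xyz"]
    return c+d*(z-c[2])/d[2]
def proj(s,p):
    q=s["mtx"]@R.from_quat(s["rotation"]).inv().apply(np.asarray(p)-s["xyz"]); return q[:2]/q[2]
def crop(s,x0,y0,x1,y1,k,f):
    cv2.imwrite(f"pics/{f}.png",cv2.resize(s["pixels"][y0:y1,x0:x1,::-1],None,fx=k,fy=k,interpolation=cv2.INTER_CUBIC))
E
python3 - <<'E'
from h import *
s=snap("side"); crop(s,200,135,420,345,3.5,"side1")
s=snap("scene"); crop(s,95,140,350,255,3,"scene1")
E
```

```text
(no output)
```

View pics/side1.png

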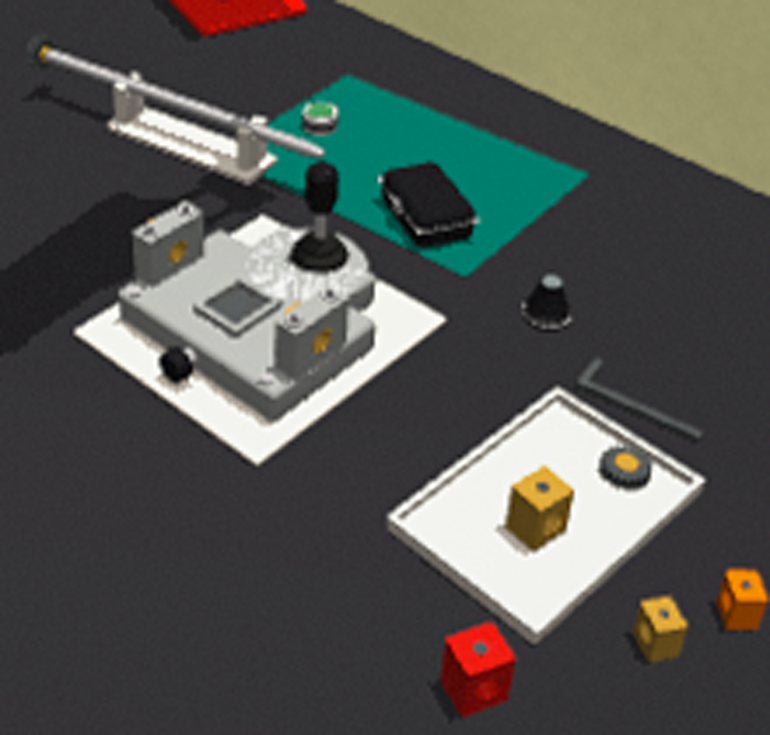

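View pics/scene1.png

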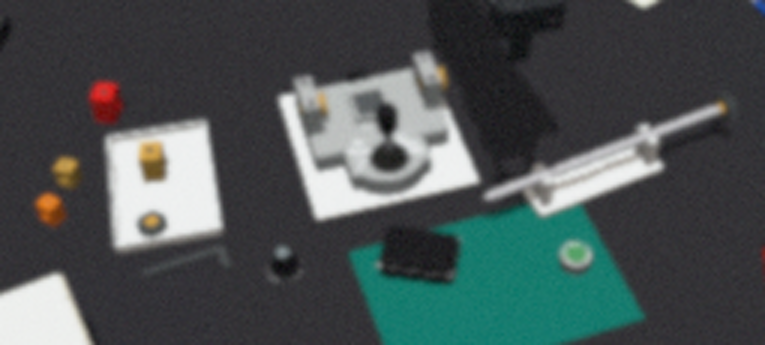

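```bash
python3 - <<'E'
from h import *
s=dict(np.load("/tmp/side.npz"))
P=lambda n,x,y,z: print(n,ray(s,200+x/3.5,135+y/3.5,z).round(4))
P("blocktop",541,486,.044)
for a in [(515,486),(543,503),(572,487),(541,469)]: P("blk",*a,.044)
P("pocket",238,305,.043)
for a in [(75,330),(260,464),(445,318),(264,214)]: P("plate",*a,.006)
for a in [(390,520),(535,640),(704,482),(560,388)]: P("tray",*a,.012)
P("axtip",322,152,.045);P("axwheel",40,50,.045)
P("postN",252,140,.045);P("postF",128,92,.045)
s=dict(np.load("/tmp/scene.npz"))
P=lambda n,x,y,z: print(n,ray(s,95+x/3,140+y/3,z).round(4))
P("axtip",487,195,.045);P("axwheel",725,105,.045)
P("blocktop",152,148,.044)
E
```

```text
blocktop [ 0.5191 -0.402   0.044 ]
blk [ 0.507 -0.391  0.044]
blk [ 0.5087 -0.4114  0.044 ]
blk [ 0.5329 -0.4157  0.044 ]
blk [ 0.5309 -0.3932  0.044 ]
pocket [ 0.4983 -0.1389  0.043 ]
plate [ 0.4137 -0.0421  0.006 ]
plate [ 0.4247 -0.2423  0.006 ]
plate [ 0.6365 -0.2276  0.006 ]
plate [ 0.6277 -0.0296  0.006 ]
tray [ 0.4499 -0.3391  0.012 ]
tray [ 0.4457 -0.4579  0.012 ]
tray [ 0.6284 -0.4575  0.012 ]
tray [ 0.632  -0.3388  0.012 ]
axtip [ 0.692  -0.0356  0.045 ]
axwheel [0.6183 0.2912 0.045 ]
postN [0.6602 0.021  0.045 ]
postF [0.6315 0.1642 0.045 ]
axtip [ 0.6889 -0.0327  0.045 ]
axwheel [0.6168 0.2905 0.045 ]
blocktop [ 0.5193 -0.3986  0.044 ]
```

Request:
carry_out([
  [[0,0,0,-4,-2,0,8.8],[0,0,0,-8,-4,0,8.8],[0,0,0,-12,-6,0,8.8],[0,0,0,-16,-8,0,8.8],[0,0,0,-20,-10,0,8.8],[0,0,0,-24,-11,0,8.8],[0,0,0,-24,-11,0,8.8],[0,0,0,-24,-11,0,8.8],[0,0,0,-24,-11,0,8.8]],
])

```text
clock: 1.0
tool_pos: [0.5147, -0.2406, 0.2467]
eef_rot: [0.708, 0.706, 0.0, -0.0]
contact_force: [-0.1, 0.5, -0.6]
opening: 0.997
```

```bash
python3 - <<'E'
from h import *
s=snap("wrist"); crop(s,0,0,512,384,1.55,"w1"); print(s["xyz"],s["rotation"],r.get_state()["tool_pos"])
E
```

```text
[ 0.51402937 -0.17106789  0.38430717] [ 9.90711370e-01 -1.34325940e-03 -7.89135519e-04  1.35972623e-01] [ 0.51552003 -0.23875428  0.24672157]
```

View pics/w1.png

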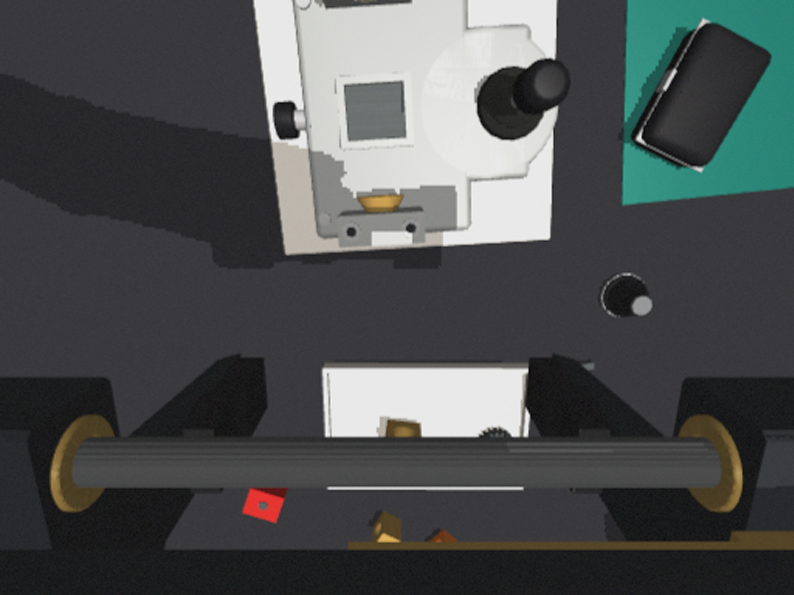

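```bash
python3 - <<'E'
from h import *
s=dict(np.load("/tmp/wrist.npz"))
crop(s,160,0,370,170,3.7,"w1c")
P=lambda n,x,y,z: print(n,ray(s,x/1.55,y/1.55,z).round(4))
for a in [(345,82),(402,80),(407,138),(350,143)]: P("floor",*a,.043)
for a in [(336,76),(410,72),(413,145),(340,150)]: P("rim",*a,.043)
for a in [(285,254),(549,238)]: P("plate",*a,.006)
for a in [(340,213),(423,207),(425,240),(343,245)]: P("cheek",*a,.08)
E
```

```text
floor [ 0.4801 -0.1158  0.043 ]
floor [ 0.5179 -0.1147  0.043 ]
floor [ 0.5214 -0.1511  0.043 ]
floor [ 0.4823 -0.1542  0.043 ]
rim [ 0.4743 -0.1121  0.043 ]
rim [ 0.5232 -0.1099  0.043 ]
rim [ 0.5255 -0.1557  0.043 ]
rim [ 0.4753 -0.1588  0.043 ]
plate [ 0.4239 -0.2374  0.006 ]
plate [ 0.636  -0.2251  0.006 ]
cheek [ 0.4782 -0.1983  0.08  ]
cheek [ 0.5308 -0.1947  0.08  ]
cheek [ 0.5324 -0.2156  0.08  ]
cheek [ 0.4794 -0.2187  0.08  ]
```

View pics/w1c.png

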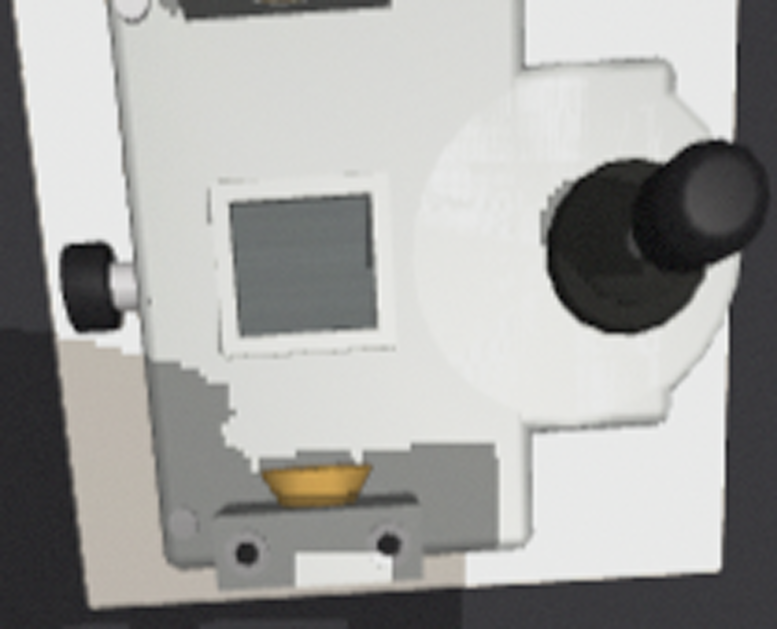

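Request:
carry_out([
  [[0,0,-0.12,-2,0.6,0,8.8],[0,0,-0.24,-4,1.2,0,8.8],[0,0,-0.36,-6,1.8,0,8.8],[0,0,-0.48,-8,2.4,0,8.8],[0,0,-0.6,-10,3,0,8.8],[0,0,-0.72,-12,4,0,8.8],[0,0,-0.84,-14,5,0,8.8],[0,0,-0.96,-16,5.5,0,8.8],[0,0,-1.08,-16,5.5,0,8.8],[0,0,-1.2,-16,5.5,0,8.8]],
])

```text
clock: 1.88
tool_pos: [0.5717, -0.3988, 0.2462]
eef_rot: [0.181, 0.984, 0.001, 0.0]
contact_force: [0.6, 0.1, -0.3]
opening: 0.996
```

Request:
carry_out([
  [[0,0,-0.12,0,0,0,8.8],[0,0,-0.24,0,0,0,8.8],[0,0,-0.37,0,0,0,8.8],[0,0,-0.37,0,0,0,6],[0,0,-0.37,0,0,0,6]],
])

```text
clock: 2.3
tool_pos: [0.5713, -0.3978, 0.2467]
eef_rot: [0.0, 1.0, 0.001, 0.0]
contact_force: [-0.4, -0.4, 0.1]
opening: 0.871
```

```bash
python3 - <<'E'
from h import *
s=snap("wrist"); crop(s,0,0,512,384,1.55,"w2"); st=r.get_state();print(s["xyz"],s["rotation"],st["tool_pos"],st["q"])
E
```

```text
[ 0.50115233 -0.3976707   0.38421106] [0.70115301 0.69995885 0.09645777 0.09559264] [ 0.57109197 -0.39822857  0.2467051 ] [ 0.84311106  0.85327905 -0.65091812  1.30662036  0.52205245  1.1513601
  1.71791172]
```

View pics/w2.png

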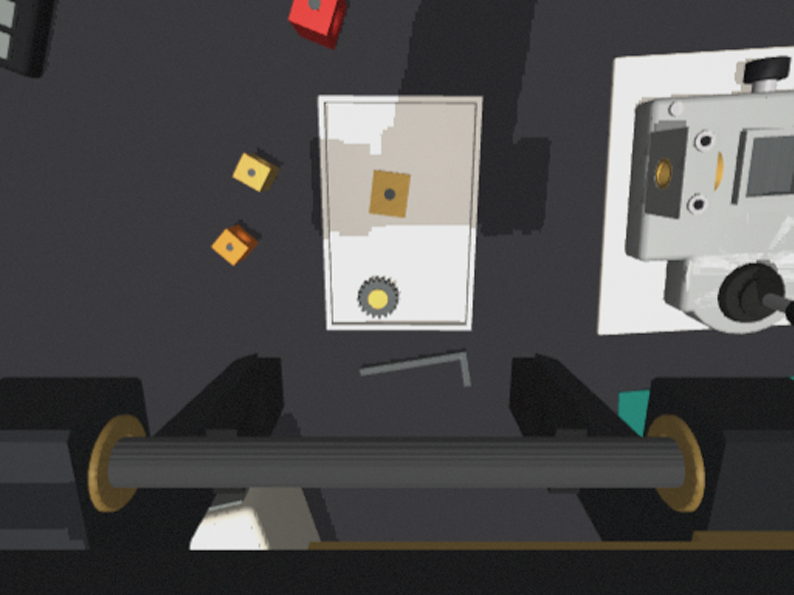

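```bash
python3 - <<'E'
from h import *
s=dict(np.load("/tmp/wrist.npz"))
sub=s["pixels"][100:150,225:275]
hsv=cv2.cvtColor(sub,cv2.COLOR_RGB2HSV)
m=((hsv[...,1]>110)).astype(np.uint8)
c=max(cv2.findContours(m,0,1)[0],key=cv2.contourArea)
b=cv2.boxPoints(cv2.minAreaRect(c))+[225,100]
pts=np.array([ray(s,*p,.044) for p in b]);print(b,pts.round(4),pts.mean(0).round(4))
for i in range(4):
    e=pts[(i+1)%4]-pts[i]; print(np.linalg.norm(e).round(4),np.degrees(np.arctan2(e[1],e[0])).round(1))
crop(s,225,95,275,155,10,"w2c")
E
```

```text
[[237.66154003 136.70768738]
 [241.06154251 109.50769424]
 [263.95384598 112.36923599]
 [260.55384445 139.56922913]] [[ 0.5307 -0.4166  0.044 ]
 [ 0.5019 -0.4125  0.044 ]
 [ 0.5049 -0.3879  0.044 ]
 [ 0.5339 -0.3915  0.044 ]] [ 0.5179 -0.4021  0.044 ]
0.0291 171.8
0.0248 83.0
0.0292 -7.0
0.0254 -97.1
```

View pics/w2c.png

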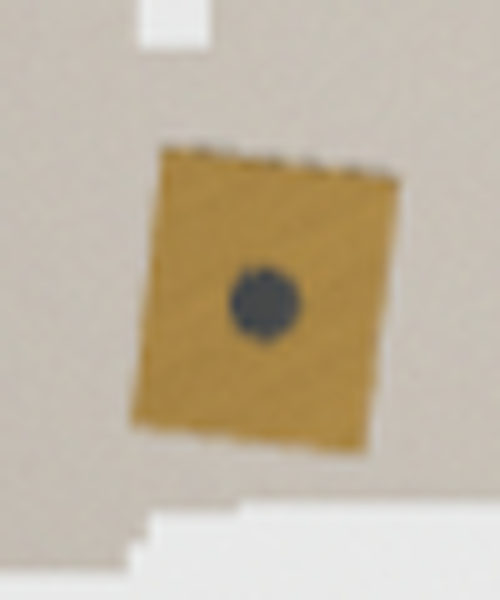

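Request:
carry_out([
  [[0,0,0.1,2.7,-0.2,4,5.5],[0,0,0.126,5.3,-0.3,8,5.5],[0,0,0.126,5.3,-0.3,12,5.5],[0,0,0.126,5.3,-0.3,15.5,5.5],[0,0,0.126,5.3,-0.3,15.5,5.5],[0,0,0.126,5.3,-0.3,15.5,5.5]],
])

```text
clock: 2.85
tool_pos: [0.5162, -0.4016, 0.0901]
eef_rot: [0.064, 0.998, 0.001, -0.002]
contact_force: [0.2, 0.3, -0.1]
opening: 0.625
```

```bash
python3 - <<'E'
from h import *
s=snap("wrist"); crop(s,0,0,512,384,1.55,"w3"); st=r.get_state();print(s["xyz"],st["tool_pos"],st["eef_rot"],st["opening"])
s=snap("side"); crop(s,270,210,440,345,4.5,"s3")
E
```

```text
[ 0.44718827 -0.39286336  0.22799273] [ 0.51842256 -0.40235486  0.09266846] [6.35129428e-02 9.97980811e-01 1.64241828e-04 6.16774817e-04] 0.6226304755302109
```

View pics/w3.png

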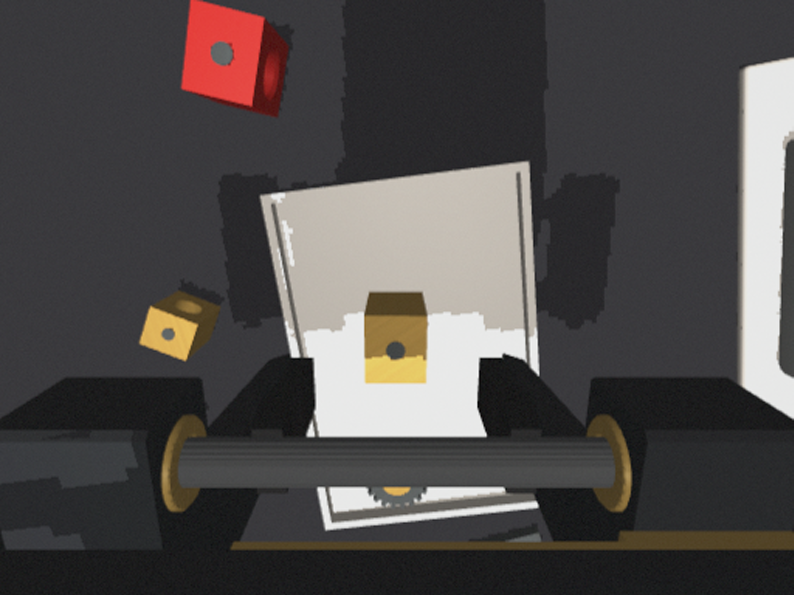

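View pics/s3.png

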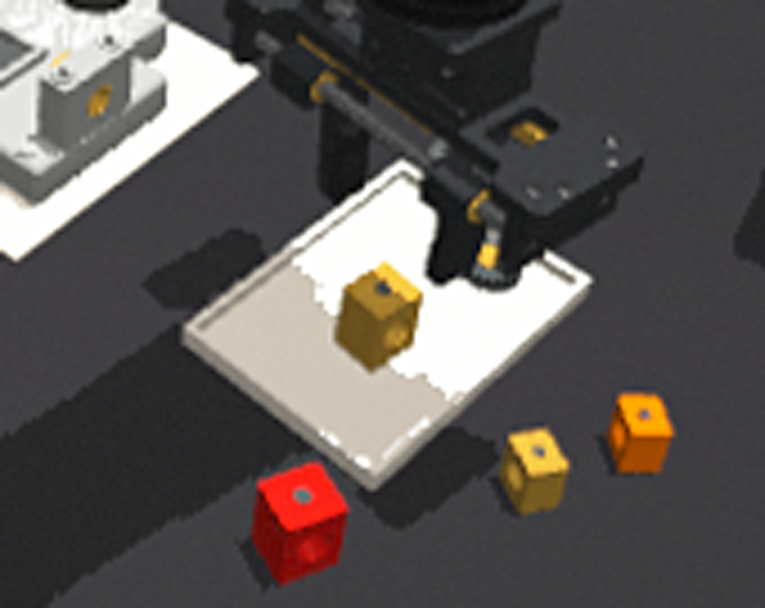

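```bash
python3 - <<'E'
from h import *
s=dict(np.load("/tmp/wrist.npz"))
for a in [(365,316),(427,316),(426,383),(364,383),(396,350)]: print(ray(s,a[0]/1.55,a[1]/1.55,.044).round(4))
print(ray(s,396/1.55,375/1.55,.09))
E
```

```text
[ 0.5021 -0.4122  0.044 ]
[ 0.5053 -0.3872  0.044 ]
[ 0.5347 -0.3909  0.044 ]
[ 0.5314 -0.4169  0.044 ]
[ 0.5183 -0.4016  0.044 ]
[ 0.50889639 -0.40048223  0.09      ]
```

Request:
carry_out([
  [[0,0,0,0,0,2,5],[0,0,0,0,0,4,5],[0,0,0,0,0,5.6,5],[0,0,0,0,0,6.4,5],[0,0,0,0,0,6.4,5],[0,0,0,0,0,6.4,2],[0,0,0,0,0,6.4,1.5],[0,0,0,0,0,6.4,1.5],[0,0,0,0,0,6.4,1.5],[0,0,0,0,0,6.4,1.5]],
], force=25)

```text
clock: 3.78
tool_pos: [0.5177, -0.4031, 0.0287]
eef_rot: [0.063, 0.998, -0.0, 0.001]
contact_force: [-0.5, 0.4, 3.9]
opening: 0.287
```

Request:
carry_out([
  [[0,0,0,0,0,-2,1.5],[0,0,0,0,0,-5,1.5],[0,0,0,0,0,-9,1.5],[0,0,-0.03,0.6,3,-12,1.5],[0,0,-0.06,1.2,6.5,-12,1.5],[0,0,-0.09,1.9,10,-12,1.5],[0,0,-0.12,2.6,13.5,-12,1.5],[0,0,-0.15,3.3,17,-12,1.5],[0,0,-0.184,4,20.5,-12,1.5],[0,0,-0.184,4.6,23.5,-12,1.5]],
])

```text
clock: 4.62
tool_pos: [0.5005, -0.1616, 0.1479]
eef_rot: [-0.03, 1.0, 0.0, 0.0]
contact_force: [-0.6, 0.1, -2.1]
opening: 0.293
```

Request:
carry_out([
  [[0,0,0,0.45,1.7,0,1.5],[0,0,0,0.9,2.9,0,1.5],[0,0,0,0.9,2.9,0,1.5],[0,0,0,0.9,2.9,0,1.5]],
])

```text
clock: 4.95
tool_pos: [0.4904, -0.1357, 0.1479]
eef_rot: [-0.029, 1.0, -0.0, -0.0]
contact_force: [0.5, -0.2, -1.9]
opening: 0.287
```

```bash
python3 - <<'E'
from h import *
s=snap("wrist"); crop(s,0,0,512,384,1.55,"w4"); st=r.get_state();print(s["xyz"],st["tool_pos"],st["eef_rot"],st["opening"],st["contact_force"])
s=snap("side"); crop(s,200,135,370,270,4.5,"s4")
E
```

```text
[ 0.42050304 -0.13927345  0.28548801] [ 0.49066172 -0.13664693  0.14774797] [-2.82194816e-02  9.99601610e-01 -5.29710311e-04  4.40331246e-05] 0.2889200191490757 [-0.27788649 -0.37540205 -1.28017049]
```

View pics/w4.png

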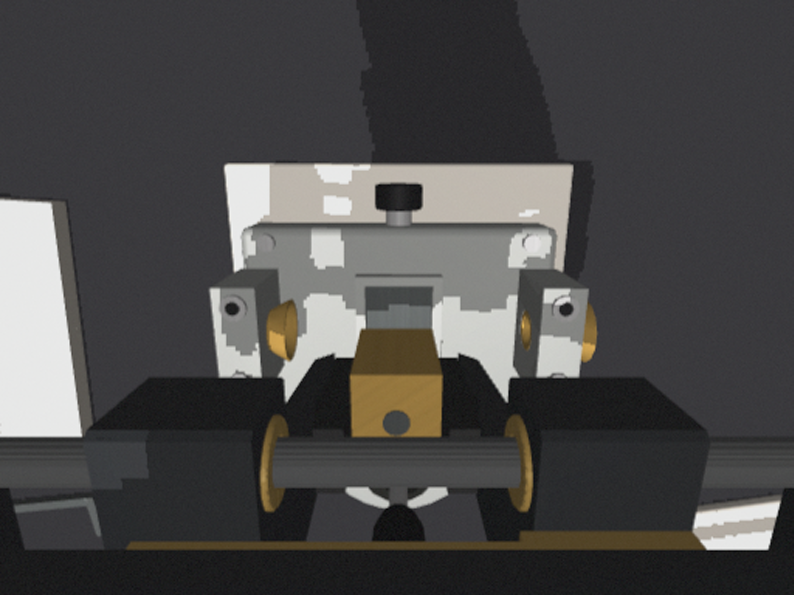

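View pics/s4.png

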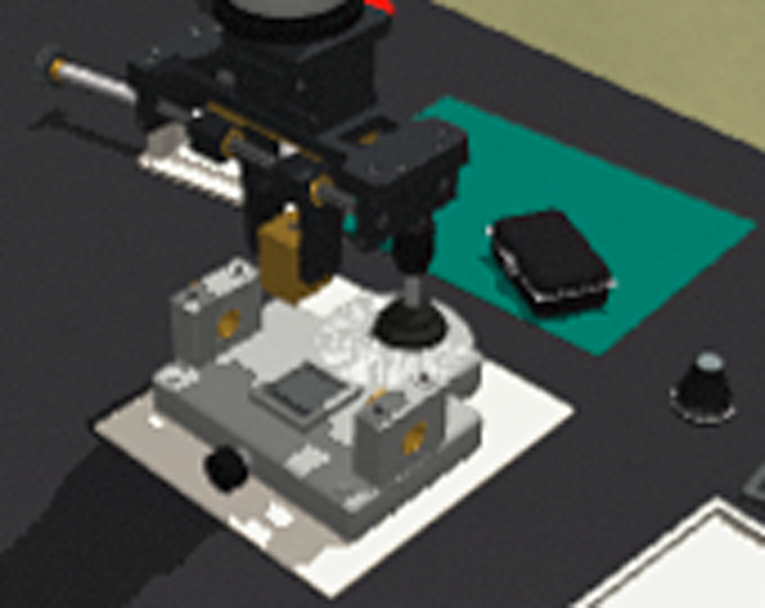

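```bash
python3 - <<'E'
from h import *
s=dict(np.load("/tmp/wrist.npz"))
P=lambda n,x,y,z: print(n,ray(s,x/1.55,y/1.55,z).round(4))
P("blk",351,374,.163);P("blk",442,374,.163);P("hole",396,423,.163)
P("rim-",356,276,.043);P("rim+",441,276,.043)
for a in [(365,287),(433,287)]: P("inner",*a,.043)
for a in [(210,289),(248,289),(548,288),(588,288)]: P("cheek-x edge",*a,.08)
P("plate",225,164,.006);P("plate",572,164,.006)
crop(s,120,90,400,290,2.8,"w4c")
E
```

```text
blk [ 0.4766 -0.1487  0.163 ]
blk [ 0.4751 -0.1232  0.163 ]
hole [ 0.4912 -0.1352  0.163 ]
rim- [ 0.4756 -0.1571  0.043 ]
rim+ [ 0.4731 -0.1126  0.043 ]
inner [ 0.4813 -0.1522  0.043 ]
inner [ 0.4792 -0.1164  0.043 ]
cheek-x edge [ 0.477  -0.2195  0.08  ]
cheek-x edge [ 0.476  -0.2025  0.08  ]
cheek-x edge [ 0.4677 -0.0685  0.08  ]
cheek-x edge [ 0.4667 -0.0506  0.08  ]
plate [ 0.4234 -0.2364  0.006 ]
plate [ 0.412  -0.0398  0.006 ]
```

View pics/w4c.png

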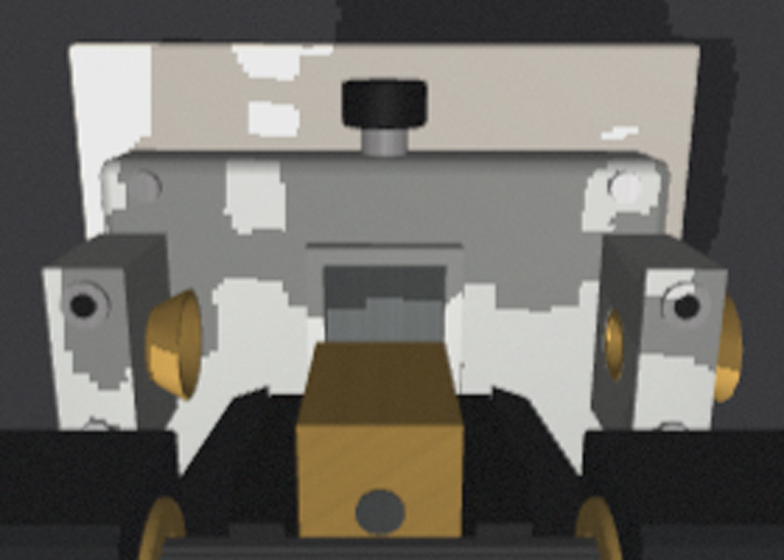

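Request:
carry_out([
  [[0,0,0,-0.9,0.13,0,1.5],[0,0,0,-0.9,0.13,2.5,1.5],[0,0,0,-0.9,0.13,5,1.5],[0,0,0,-0.9,0.13,7,1.5],[0,0,0,-0.9,0.13,8,1.5],[0,0,0,-0.9,0.13,8.4,1.5],[0,0,0,-0.9,0.13,8.6,1.5],[0,0,0,-0.9,0.13,8.6,1.5]],
])

```text
clock: 5.72
tool_pos: [0.5001, -0.1339, 0.062]
eef_rot: [-0.028, 1.0, -0.0, 0.001]
contact_force: [0.6, 0.1, -2.5]
opening: 0.291
```

```bash
python3 - <<'E'
from h import *
s=snap("wrist"); crop(s,120,90,400,290,2.8,"w5"); st=r.get_state();print(s["xyz"],st["tool_pos"],st["eef_rot"],st["opening"],st["contact_force"])
s=snap("side"); crop(s,200,165,350,275,5,"s5")
E
```

```text
[ 0.42996622 -0.13755143  0.19954093] [ 0.50018554 -0.13394404  0.0623975 ] [-2.84247075e-02  9.99595602e-01 -1.00006622e-04  8.11125554e-04] 0.29306334675317075 [ 0.42808807  0.42253524 -1.61628936]
```

View pics/w5.png

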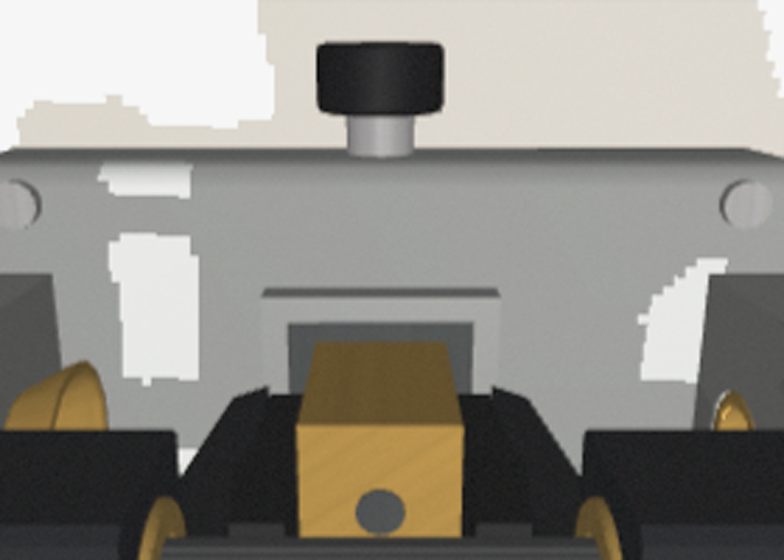

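View pics/s5.png

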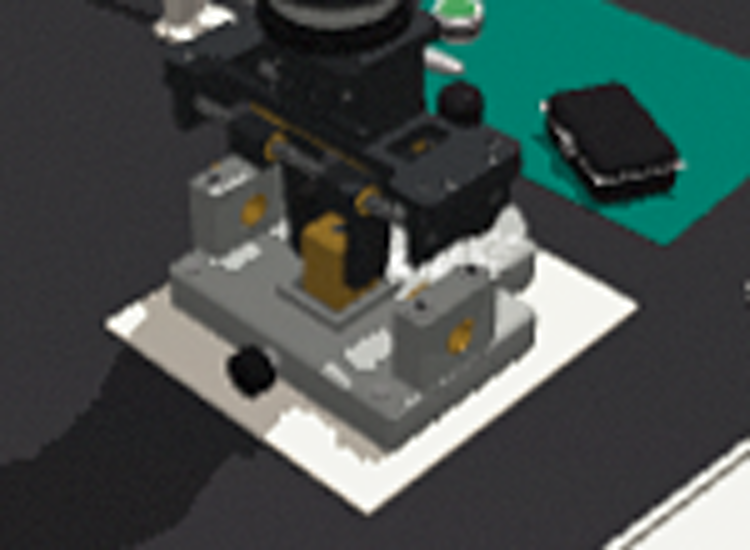

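Request:
carry_out([
  [[0,0,0,0,0,0.1,1.5],[0,0,0,0,0,0.2,1.5],[0,0,0,0,0,0.2,1.5],[0,0,0,0,0,0.2,1.5]],
])

```text
clock: 6.15
tool_pos: [0.5, -0.1339, 0.0607]
eef_rot: [-0.029, 1.0, -0.0, 0.001]
contact_force: [-0.5, -0.3, 6.3]
opening: 0.294
```

Contact on the floor; release.

Request:
carry_out([
  [[0,0,0,0,0,0,3],[0,0,0,0,0,0,3.6],[0,0,0,0,0,0,4.2],[0,0,0,0,0,0,4.2],[0,0,0,0,0,0,4.2],[0,0,0,0,0,0,4.2],[0,0,0,0,0,-2,4.2],[0,0,0,0,0,-5,4.2],[0,0,0,0,0,-9,4.2],[0,0,0,0,0,-13,4.2]],
])

```text
clock: 6.98
tool_pos: [0.4983, -0.1335, 0.1906]
eef_rot: [-0.029, 1.0, 0.001, -0.001]
contact_force: [1.7, -0.9, 0.2]
opening: 0.479
```

```bash
python3 - <<'E'
from h import *
s=snap("wrist"); crop(s,120,90,400,290,2.8,"w6"); st=r.get_state();print(s["xyz"],st["tool_pos"],st["opening"],st["contact_force"])
s=snap("side"); crop(s,200,135,350,275,4.2,"s6")
E
```

```text
[ 0.42876386 -0.13730593  0.32837763] [ 0.50264364 -0.13338054  0.19762611] 0.4787406062176181 [0.83063008 0.15269783 4.12497639]
```

View pics/w6.png

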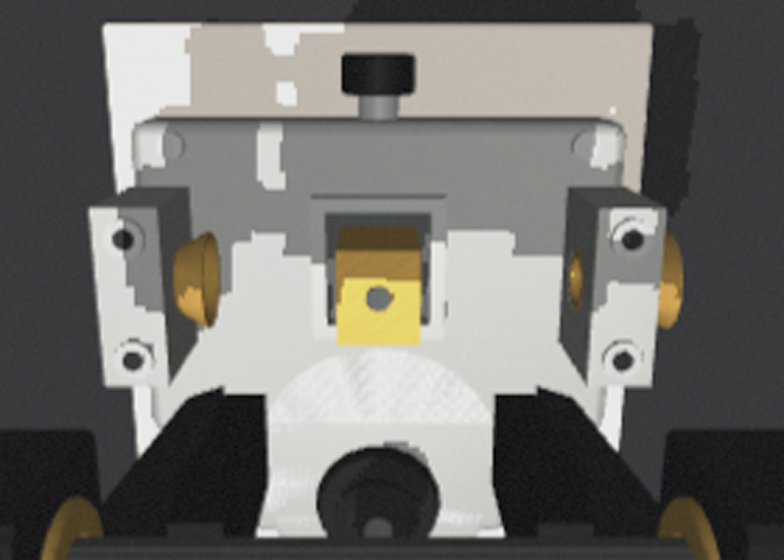

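View pics/s6.png

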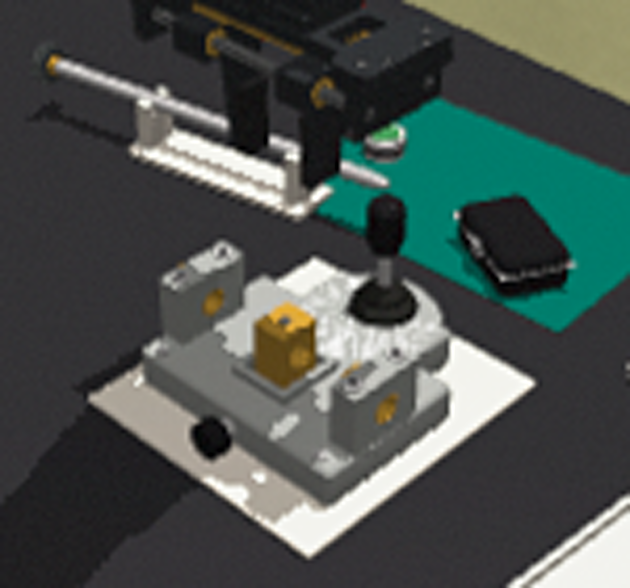

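```bash
python3 - <<'E'
from h import *
s=dict(np.load("/tmp/wrist.npz"))
Q={}
def P(n,x,y,z):
    p=ray(s,120+x/2.8,90+y/2.8,z); print(n,p.round(4)); return p
for a in [(336,249),(420,249),(420,344),(337,344),(378,299)]: P("blk",*a,.076)
A=[P("cheek",*a,.08) for a in [(89,207),(157,207),(100,386),(168,386)]]
B=[P("cheek+",*a,.08) for a in [(599,209),(667,209),(587,386),(653,386)]]
a=np.mean(A,0);b=np.mean(B,0);print((a+b)/2,b-a,(b-a)[0]/(b-a)[1])
for n,a in [("rim",(310,196)),("rim",(446,196))]: P(n,*a,.043)
P("plate",103,24,.006);P("plate",653,24,.006)
E
```

```text
blk [ 0.4857 -0.1468  0.076 ]
blk [ 0.4843 -0.1214  0.076 ]
blk [ 0.5145 -0.1193  0.076 ]
blk [ 0.516  -0.1451  0.076 ]
blk [ 0.5007 -0.1332  0.076 ]
cheek [ 0.4764 -0.2195  0.08  ]
cheek [ 0.4752 -0.1996  0.08  ]
cheek [ 0.5325 -0.2179  0.08  ]
cheek [ 0.5313 -0.1968  0.08  ]
cheek+ [ 0.4684 -0.07    0.08  ]
cheek+ [ 0.4673 -0.0501  0.08  ]
cheek+ [ 0.524  -0.0668  0.08  ]
cheek+ [ 0.5228 -0.0463  0.08  ]
[ 0.49974405 -0.13337764  0.08      ] [-0.00825639  0.15017151  0.        ] -0.05497975438586291
rim [ 0.4755 -0.1575  0.043 ]
rim [ 0.4729 -0.1119  0.043 ]
plate [ 0.4235 -0.2368  0.006 ]
plate [ 0.4122 -0.039   0.006 ]
```

Request:
carry_out([
  [[0,0,0.11,-1.6,3,-3,5],[0,0,0.23,-3.2,6,-3,6],[0,0,0.35,-4.8,9,-3,7],[0,0,0.47,-6.4,12,-3,7],[0,0,0.59,-8,15,-3,7],[0,0,0.71,-9.6,18,-3,7],[0,0,0.83,-11.2,21,-3,7],[0,0,0.95,-12.8,24,-3,7],[0,0,1.07,-14.5,27,-3,7],[0,0,1.19,-16.1,30.2,-3,7]],
])

```text
clock: 7.92
tool_pos: [0.643, 0.1777, 0.2187]
eef_rot: [0.539, 0.842, -0.001, 0.0]
contact_force: [0.7, -0.2, -0.3]
opening: 0.795
```

Request:
carry_out([
  [[0,0,0.11,0,0,0,7],[0,0,0.215,0,0,0,7],[0,0,0.215,0,0,0,7],[0,0,0.215,0,0,0,7]],
])

```text
clock: 8.25
tool_pos: [0.6424, 0.1765, 0.2188]
eef_rot: [0.623, 0.782, -0.001, 0.0]
contact_force: [0.2, -0.4, -0.2]
opening: 0.798
```

```bash
python3 - <<'E'
from h import *
s=snap("wrist"); crop(s,0,0,512,384,1.55,"w7"); st=r.get_state();print(s["xyz"],st["tool_pos"],st["eef_rot"],st["opening"],st["contact_force"],st["q"])
E
```

```text
[0.62617187 0.24455518 0.35637019] [0.64245582 0.17629549 0.21907767] [ 6.23087161e-01  7.82152010e-01 -7.88529009e-04 -2.39851193e-05] 0.7923232059690274 [ 0.24968577 -0.02096709  0.08139656] [-0.23397391  0.7779807  -0.20086466  1.45559526  0.1768963   0.9271416
 -0.2596486 ]
```

View pics/w7.png

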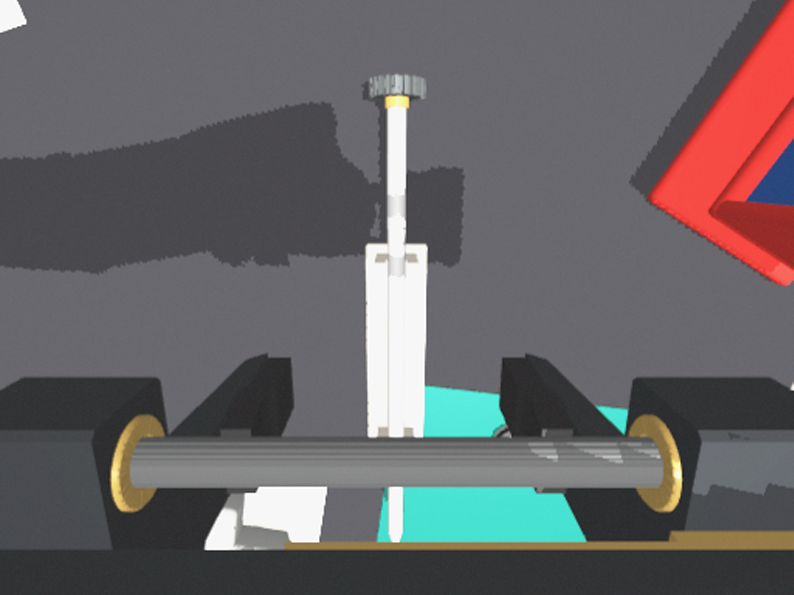

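```bash
python3 - <<'E'
from h import *
s=dict(np.load("/tmp/wrist.npz"))
crop(s,200,30,312,290,2.3,"w7c")
def P(n,x,y,z):
    p=ray(s,x/1.55,y/1.55,z); print(n,p.round(4)); return p
a=P("collar inner y154",397,107,.045); b=P("tip",396,542,.045); P("board67",397,244,.008); P("shaft at post",397,275,.045)
# shaft edges by row
g=s["pixels"].astype(int).sum(2)
for row in [80,100,115,130]:
    print(row,g[row,240:272])
d=a-b;print(np.linalg.norm(d),np.arctan2(-d[0],d[1]))
E
```

```text
collar inner y154 [0.618  0.2794 0.045 ]
tip [ 0.6897 -0.0359  0.045 ]
board67 [0.6382 0.1915 0.008 ]
shaft at post [0.6417 0.1767 0.045 ]
80 [324 321 316 314 265 228 227 224 219 350 657 731 741 741 741 741 741 741
 741 741 741 712 409 322 319 321 324 322 322 324 325 320]
100 [320 323 325 324 305 224 228 223 231 361 669 731 741 741 741 741 741 741
 741 741 740 698 352 320 319 322 323 326 322 324 321 324]
115 [320 323 318 321 325 307 222 219 221 358 663 732 741 741 741 741 741 741
 741 741 738 691 215 225 224 222 222 227 222 229 221 221]
130 [225 225 239 265 224 226 226 228 222 316 544 621 663 682 703 718 721 703
 683 659 608 494 226 228 232 224 226 222 233 233 224 228]
0.3233485612877015 0.22354391442976554
```

View pics/w7c.png

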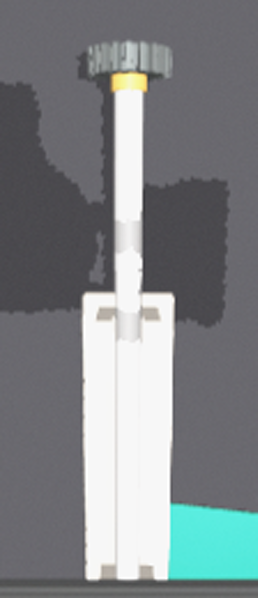

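Request:
carry_out([
  [[0,0,0,3,-0.1,3,5],[0,0,0,6.4,-0.1,6,5],[0,0,0,6.4,-0.1,9.5,5],[0,0,0,6.4,-0.1,13,5],[0,0,0,6.4,-0.1,16,5],[0,0,0,6.4,-0.1,17.8,5],[0,0,0,6.4,-0.1,18.5,5],[0,0,0,6.4,-0.1,18.5,5],[0,0,0,6.4,-0.1,18.5,5]],
])

```text
clock: 9.05
tool_pos: [0.6284, 0.239, 0.0355]
eef_rot: [0.624, 0.781, 0.001, 0.0]
contact_force: [-0.2, -0.1, 0.4]
opening: 0.565
```

```bash
python3 - <<'E'
from h import *
s=snap("wrist"); crop(s,0,0,512,384,1.55,"w8"); st=r.get_state();print(s["xyz"],st["tool_pos"],st["eef_rot"],st["opening"],st["contact_force"])
s=snap("side"); crop(s,190,100,330,220,5,"s8")
E
```

```text
[0.61207374 0.30672367 0.17310318] [0.62892548 0.23931819 0.03628029] [6.24029724e-01 7.81399378e-01 1.26965462e-03 5.51105821e-04] 0.5634320770636939 [ 0.08725132 -0.80158032  0.96702106]
```

View pics/w8.png

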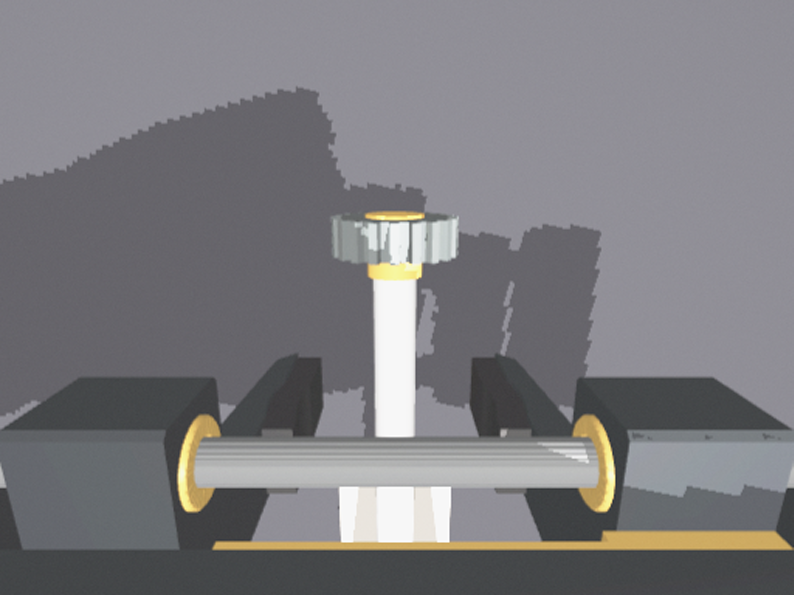

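View pics/s8.png

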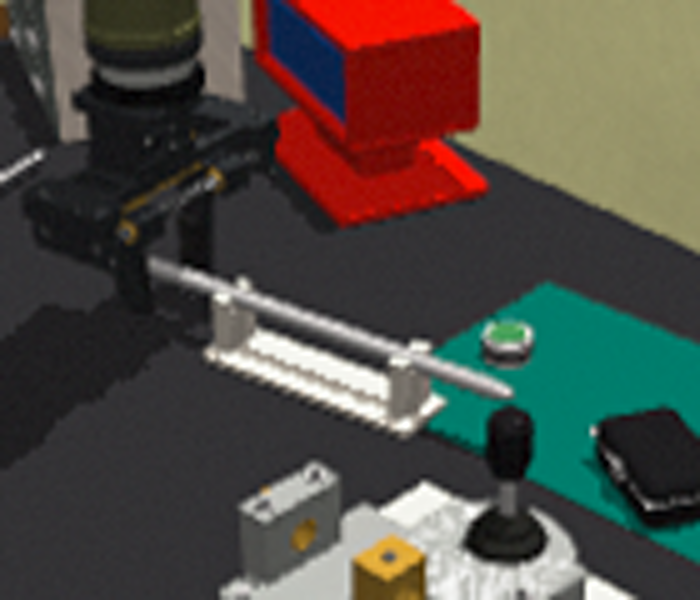

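Request:
carry_out([
  [[0,0,0,0,0,0.1,3],[0,0,0,0,0,0.1,1.5],[0,0,0,0,0,0.1,0.5],[0,0,0,0,0,0.1,0.2],[0,0,0,0,0,0.1,0.2],[0,0,0,0,0,0.1,0.2],[0,0,0,0,0,0.1,0.2],[0,0,0,0,0,0.1,0.2]],
], force=60)

```text
clock: 9.82
tool_pos: [0.6277, 0.2392, 0.0338]
eef_rot: [0.624, 0.781, 0.0, 0.0]
contact_force: [-0.1, 0.1, 1.0]
opening: 0.111
```

Request:
carry_out([
  [[0,0,0,0,0,0,0.2],[0,0,0,0,0,-0.5,0.2],[0,0,0,0,0,-1,0.2],[0,0,0,0,0,-2,0.2],[0,0,0,0,0,-3,0.2],[0,0,0,0,0,-4,0.2],[0,0,0,0,0,-4,0.2],[0,0,0,0,0,-4,0.2]],
])

```text
clock: 10.48
tool_pos: [0.6284, 0.2395, 0.075]
eef_rot: [0.624, 0.781, 0.001, 0.001]
contact_force: [-0.6, -0.7, -2.2]
opening: 0.107
```

```bash
python3 - <<'E'
from h import *
s=snap("wrist"); crop(s,0,0,512,384,1.55,"w9"); st=r.get_state();print(s["xyz"],st["tool_pos"],st["eef_rot"],st["opening"],st["contact_force"],st["moment"])
s=snap("side"); crop(s,190,100,330,220,5,"s9")
s=snap("scene"); crop(s,170,120,350,230,4,"c9")
E
```

```text
[0.61198923 0.30715846 0.21265267] [0.62785174 0.23919621 0.07420957] [6.24040453e-01 7.81391959e-01 3.03991273e-04 1.65159598e-04] 0.10968121415124492 [ 0.20964327  0.54124276 -1.73736797] [ 0.24109867  0.06700654 -0.02137847]
```

View pics/s9.png

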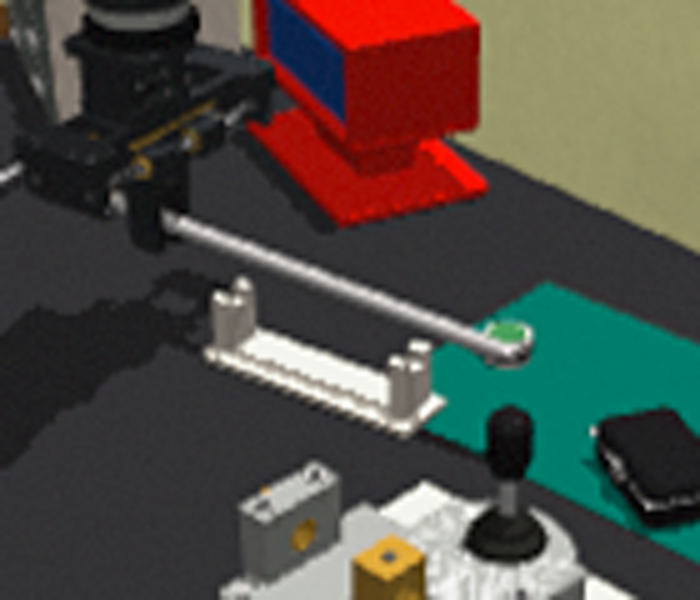

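View pics/c9.png

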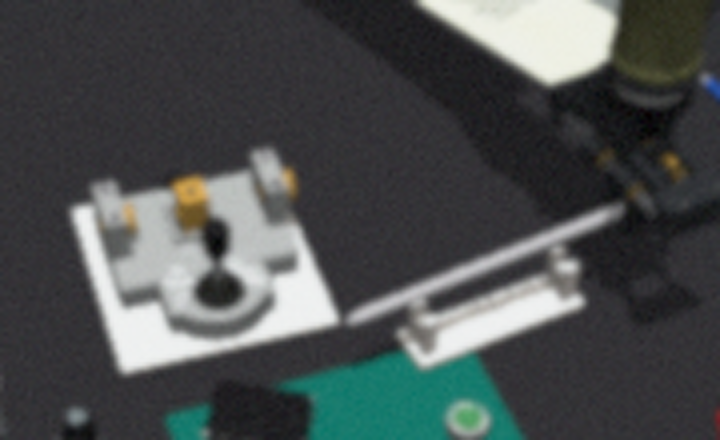

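View pics/w9.png

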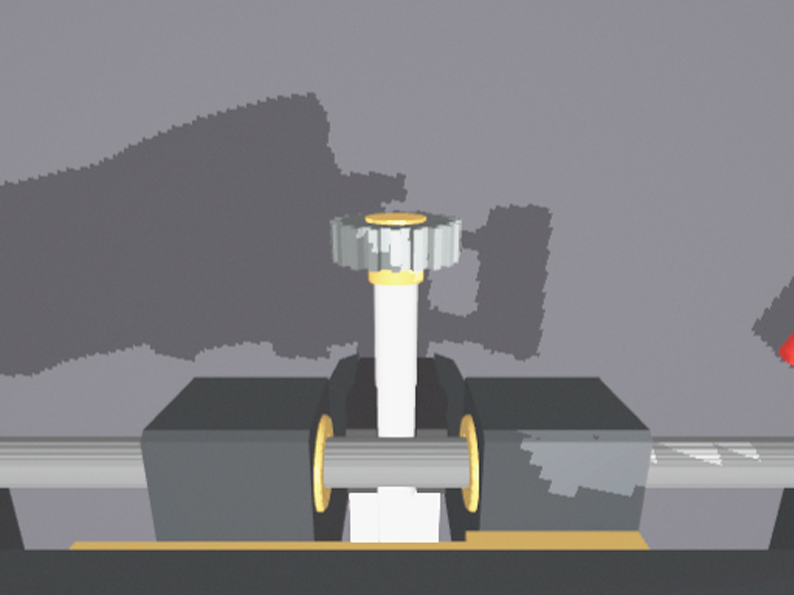

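```bash
python3 - <<'E'
from h import *
s=dict(np.load("/tmp/side.npz")); c=dict(np.load("/tmp/scene.npz"))
for z in (.085,.08,.075,.07,.065):
    p=(.6905,-.036,z); a=(proj(s,p)-[190,100])*5; b=(proj(c,p)-[170,120])*4; print(z,a,b)
for y in (0,.05,.1): 
    p=np.array([.6521-.2217*y,.1292+.9751*y,.085]); print(y,(proj(s,p)-[190,100])*5,(proj(c,p)-[170,120])*4)
E
```

```text
0.085 [510.56950885 337.91399121] [346.81897614 310.50502313]
0.08 [510.33566211 344.96402582] [346.72268589 314.51601024]
0.075 [510.10301208 351.97798165] [346.62687012 318.50723225]
0.07 [509.87154961 358.95613496] [346.53152535 322.47883489]
0.065 [509.64126562 365.89875917] [346.43664811 326.43096249]
0 [287.61568936 262.11654821] [517.56335163 245.62430821]
0.05 [227.88471323 241.58634096] [565.62010313 227.5901761 ]
0.1 [170.507881   221.86527941] [612.64211391 209.94434846]
```

Request:
carry_out([
  [[0,0,0.01,0.3,-0.7,0,0.2],[0,-0.005,0.03,1,-2,0,0.2],[0,-0.01,0.05,2,-4,0,0.2],[0,-0.015,0.08,3,-6.2,0,0.2],[0,-0.02,0.11,4,-8.4,0,0.2],[0,-0.025,0.14,5,-10.5,0,0.2],[0,-0.03,0.16,6,-12.3,0,0.2],[0,-0.035,0.169,6.5,-13.5,0,0.2],[0,-0.035,0.169,6.7,-14,0,0.2],[0,-0.035,0.169,6.7,-14,0,0.2]],
])

```text
clock: 11.47
tool_pos: [0.4745, 0.2742, 0.0736]
eef_rot: [0.687, 0.727, -0.012, 0.013]
contact_force: [-0.4, -0.7, -2.2]
opening: 0.107
```

```bash
python3 - <<'E'
from h import *
s=snap("wrist"); crop(s,0,0,512,384,1.55,"w10"); st=r.get_state();print(s["xyz"],st["tool_pos"],st["eef_rot"],st["opening"],st["contact_force"],st["moment"])
print(R.from_quat(st["eef_rot"]).as_matrix().round(4))
s=snap("side"); crop(s,160,100,320,220,5,"s10")
s=snap("scene"); crop(s,170,110,350,220,4,"c10")
E
```

```text
[0.46931299 0.34842657 0.20869999] [0.47625126 0.27367048 0.07370648] [ 0.68732847  0.72613573 -0.01085513  0.01373506] 0.10518339873254809 [ 0.48341755  0.08172407 -2.13335318] [0.1891239  0.00747461 0.01647211]
[[-0.0548  0.9985  0.005 ]
 [ 0.9979  0.0549 -0.0346]
 [-0.0349  0.0031 -0.9994]]
```

View pics/s10.png

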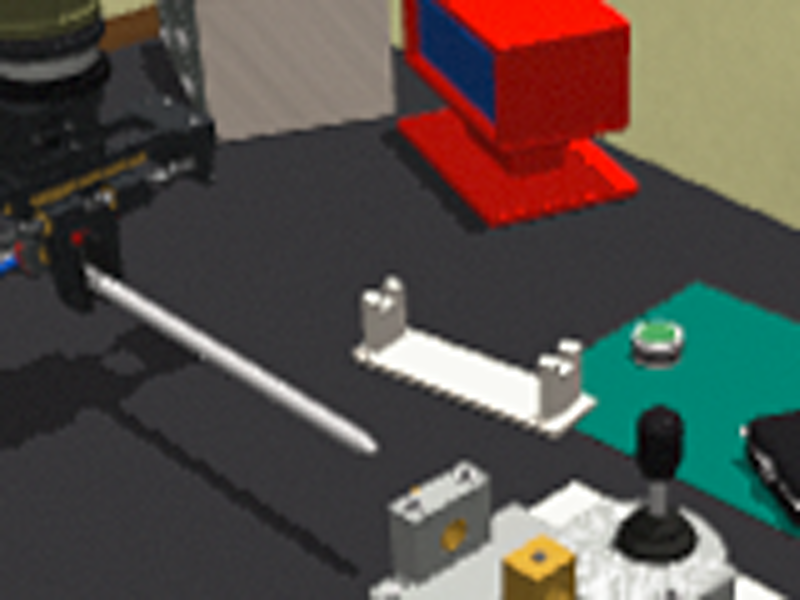

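View pics/c10.png

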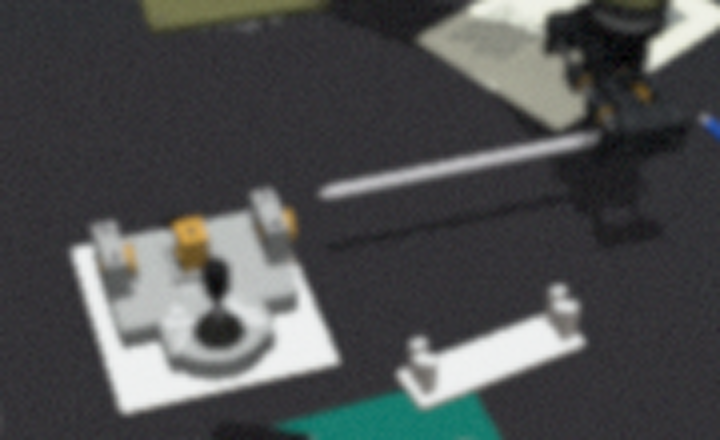

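View pics/w10.png

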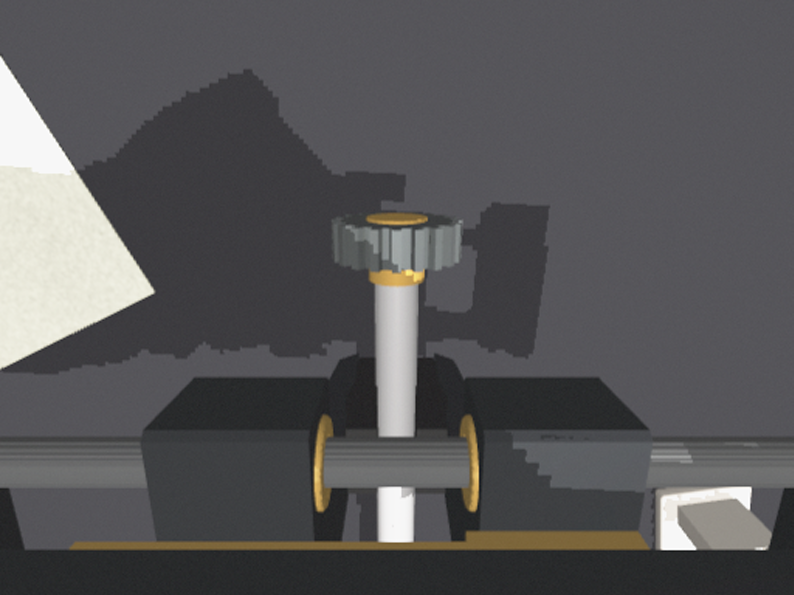

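```bash
cat >> h.py <<'E'
def tri(obs):
    A=[];b=[]
    for s,u,v in obs:
        d=R.from_quat(s["rotation"]).apply(np.linalg.inv(s["mtx"])@[u,v,1]);d/=np.linalg.norm(d)
        M=np.eye(3)-np.outer(d,d);A.append(M);b.append(M@s["xyz"])
    A=np.vstack(A);b=np.hstack(b);x=np.linalg.lstsq(A,b,rcond=None)[0];return x,np.linalg.norm(A@x-b)
E
python3 - <<'E'
from h import *
s=dict(np.load("/tmp/side.npz")); c=dict(np.load("/tmp/scene.npz"))
# shaft line by bright mask
def line(s,box,lo):
    x0,y0,x1,y1=box; g=cv2.cvtColor(s["pixels"],cv2.COLOR_RGB2GRAY)[y0:y1,x0:x1]
    m=(g>lo).astype(np.uint8); ct=max(cv2.findContours(m,0,1)[0],key=cv2.contourArea)
    mm=np.zeros_like(m); cv2.drawContours(mm,[ct],-1,1,-1); p=np.argwhere(mm)[:,::-1]+[x0,y0]
    l=cv2.fitLine(p.astype(np.float32),cv2.DIST_L2,0,.01,.01).ravel(); t=(p-l[2:])@l[:2]
    return l[2:],l[:2],t.min(),t.max()
for nm,S,box in (("side",s,(178,152,240,195)),("scene",c,(248,140,318,162))):
    q,d,a,b=line(S,box,110); print(nm,q,d,q+d*a,q+d*b)
    np.save(f"/tmp/l{nm}.npy",np.r_[q,d])
# intersect planes: point of the axle line
def plane(S,l):
    Rm=R.from_quat(S["rotation"]); K=np.linalg.inv(S["mtx"])
    r1=Rm.apply(K@[*l[:2],1]); r2=Rm.apply(K@[*(l[:2]+50*l[2:]),1]); n=np.cross(r1,r2); n/=np.linalg.norm(n); return n,n@S["xyz"]
n1,d1=plane(s,np.load("/tmp/lside.npy")); n2,d2=plane(c,np.load("/tmp/lscene.npy"))
u=np.cross(n1,n2);u/=np.linalg.norm(u);u*=np.sign(u[1])
print("dir",u)
for y in (-.009,.27):
    p=np.linalg.solve([n1,n2,[0,1,0]],[d1,d2,y]); print(p)
print(tri([(s,160+376/5,100+447/5),(c,170+321/4,110+192/4)]))
E
```

```text
side [206.70464 172.16034] [0.85310245 0.5217434 ] [177.73068966 154.44035081] [234.51020254 189.16576651]
scene [282.78366 151.10612] [ 0.97940356 -0.20191267] [249.97325514 157.87027908] [317.0103097  144.04999969]
dir [-0.05092886  0.9986962   0.00348707]
[ 0.49161088 -0.009       0.08559489]
[0.47738318 0.27       0.08656905]
(array([ 0.49284359, -0.00857673,  0.08507672]), np.float64(0.001262023637211835))
```

Request:
carry_out([
  [[0,0,0,0.03,0,0.8,0.2],[0,0,0,0.06,0,1.8,0.2],[0,0,0,0.09,0,2.6,0.2],[0,0,0,0.1,0,3,0.2],[0,0,0,-0.9,0,3.03,0.2],[0,0,0,-1.4,0,3.05,0.2],[0,0,0,-1.4,0,3.05,0.2],[0,0,0,-1.4,0,3.05,0.2]],
])

```text
clock: 12.28
tool_pos: [0.4777, 0.2576, 0.044]
eef_rot: [0.688, 0.725, -0.011, 0.014]
contact_force: [-0.9, 1.1, -1.5]
opening: 0.109
```

```bash
python3 - <<'E'
from h import *
st=r.get_state();print(st["tool_pos"],st["eef_rot"],st["opening"],st["contact_force"],st["moment"])
s=snap("side"); crop(s,190,150,320,250,6,"s11")
s=snap("scene"); crop(s,180,130,310,220,6,"c11")
E
```

```text
[0.47765441 0.25756749 0.04401518] [ 0.68819011  0.72531509 -0.01088134  0.01392839] 0.10947116311310809 [-0.88006581  1.12189908 -1.5052859 ] [0.2193454  0.02182519 0.06949383]
```

View pics/s11.png

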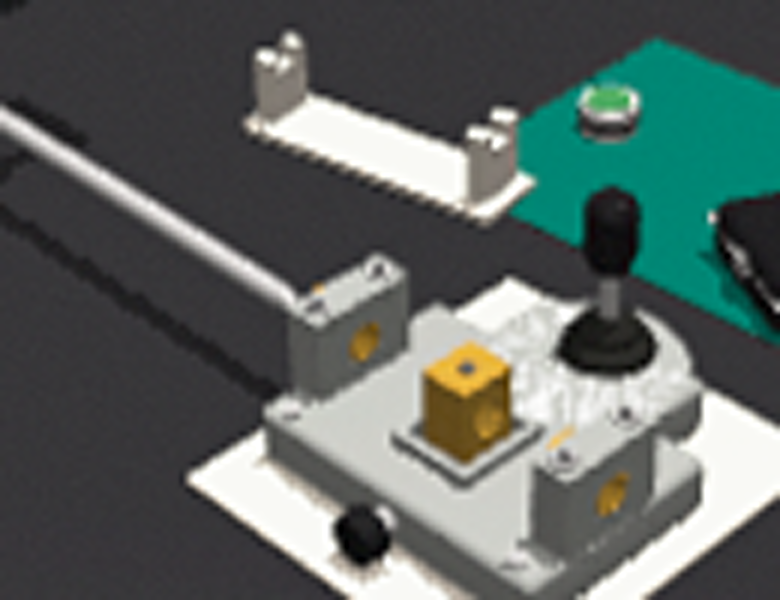

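View pics/c11.png

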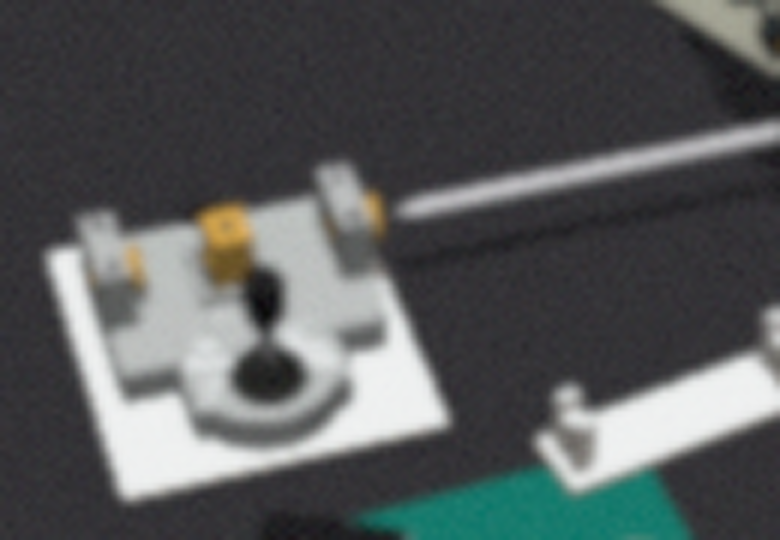

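Request:
carry_out([
  [[0,0,0,-1,0,0.03,0.2],[0,0,0,-2,0,0.07,0.2],[0,0,0,-3,0,0.1,0.2],[0,0,0,-4,0,0.14,0.2],[0,0,0,-5,0,0.17,0.2],[0,0,0,-6,0,0.21,0.2],[0,0,0,-6.5,0,0.23,0.2],[0,0,0,-6.5,0,0.23,0.2]],
])

```text
clock: 13.05
tool_pos: [0.4809, 0.1912, 0.0437]
eef_rot: [0.689, 0.725, -0.012, 0.014]
contact_force: [0.5, -0.1, -1.8]
opening: 0.113
```

```bash
python3 - <<'E'
from h import *
st=r.get_state();print(st["tool_pos"],st["eef_rot"],st["opening"],st["contact_force"],st["moment"])
s=snap("side"); crop(s,190,150,320,250,6,"s12")
s=snap("scene"); crop(s,180,130,310,220,6,"c12")
E
```

```text
[0.48093567 0.19121979 0.04373704] [ 0.68858269  0.72492816 -0.01162065  0.0140713 ] 0.11345954006270476 [ 0.47013773 -0.14579626 -1.77509058] [0.13409673 0.04145891 0.01560227]
```

View pics/s12.png

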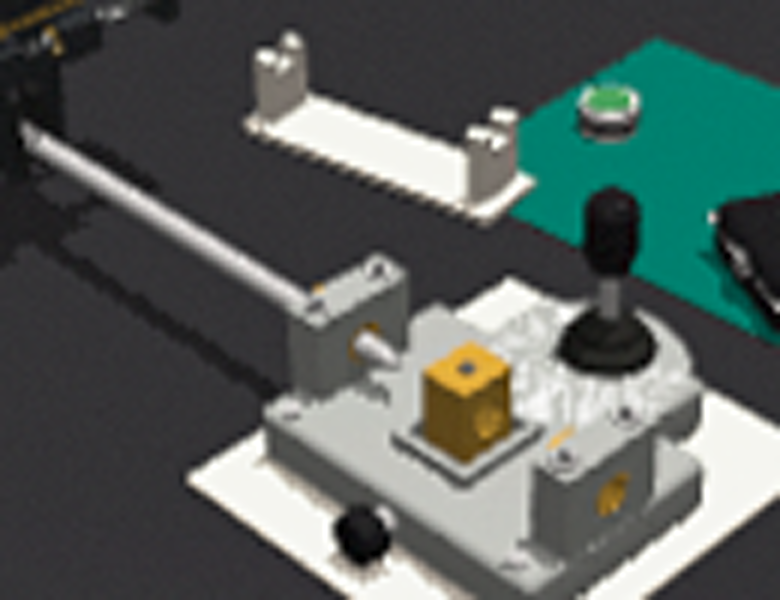

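View pics/c12.png

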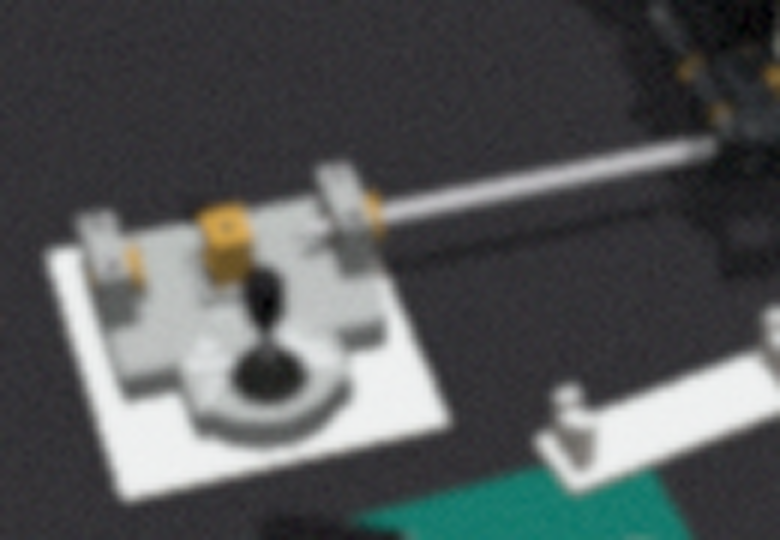

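Request:
carry_out([
  [[0,0,0,-0.8,0,0.03,0.2],[0,0,0,-1.6,0,0.06,0.2],[0,0,0,-2.4,0,0.08,0.2],[0,0,0,-3.2,0,0.11,0.2],[0,0,0,-4,0,0.14,0.2],[0,0,0,-4.8,0,0.17,0.2],[0,0,0,-5.6,0,0.2,0.2],[0,0,0,-6.4,0,0.22,0.2],[0,0,0,-6.4,0,0.22,0.2]],
])

```text
clock: 13.9
tool_pos: [0.4843, 0.1268, 0.0438]
eef_rot: [0.689, 0.725, -0.012, 0.014]
contact_force: [0.6, -0.6, -1.9]
opening: 0.105
```

```bash
python3 - <<'E'
from h import *
st=r.get_state();print(st["tool_pos"],st["eef_rot"],st["opening"],st["contact_force"],st["moment"])
s=snap("side"); crop(s,190,150,320,250,6,"s13")
E
```

```text
[0.48434344 0.12684934 0.04379508] [ 0.68866421  0.72484625 -0.01172564  0.014214  ] 0.10546603584568962 [ 0.56534315 -0.57821535 -1.86936572] [ 0.14694395 -0.04926822  0.04652524]
```

View pics/s13.png

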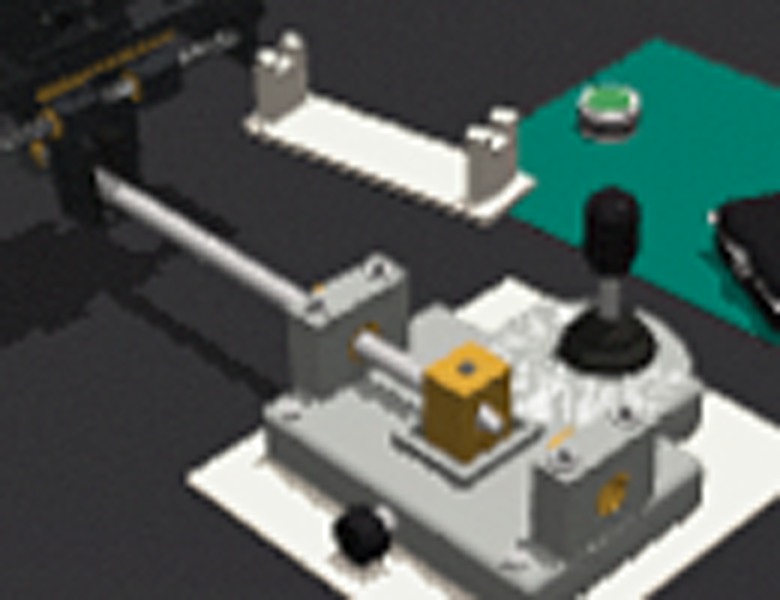

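Request:
carry_out([
  [[0,0,0,-0.8,0.02,0.03,0.2],[0,0,0,-1.6,0.04,0.06,0.2],[0,0,0,-2.4,0.06,0.08,0.2],[0,0,0,-3.2,0.08,0.11,0.2],[0,0,0,-4,0.1,0.14,0.2],[0,0,0,-4.8,0.1,0.17,0.2],[0,0,0,-5.6,0.1,0.2,0.2],[0,0,0,-6.4,0.1,0.22,0.2],[0,0,0,-7.2,0.1,0.25,0.2],[0,0,0,-7.2,0.1,0.25,0.2]],
])

```text
clock: 14.78
tool_pos: [0.4891, 0.0551, 0.0438]
eef_rot: [0.689, 0.725, -0.012, 0.014]
contact_force: [0.2, 0.1, -2.9]
opening: 0.107
```

```bash
python3 - <<'E'
from h import *
st=r.get_state();print(st["tool_pos"],st["eef_rot"],st["opening"],st["contact_force"],st["moment"])
s=snap("side"); crop(s,190,150,320,250,6,"s14")
E
```

```text
[0.48911574 0.0550914  0.04380168] [ 0.68866795  0.72484483 -0.01165955  0.0141593 ] 0.10659572017273157 [ 0.19708264  0.11252506 -2.9407453 ] [ 0.24775669 -0.02612195 -0.02685219]
```

View pics/s14.png

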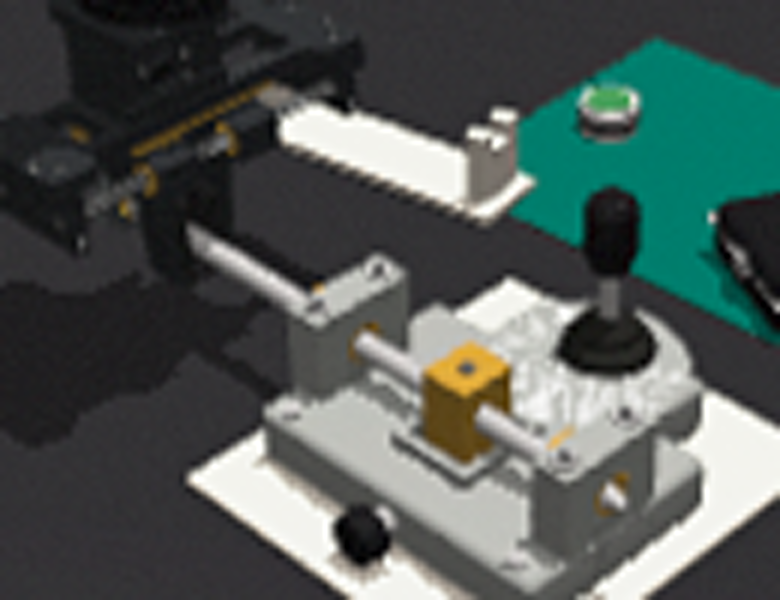

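Request:
carry_out([
  [[0,0,0,-0.9,0,0.03,0.2],[0,0,0,-1.8,0,0.06,0.2],[0,0,0,-2.7,0,0.09,0.2],[0,0,0,-3.6,0,0.12,0.2],[0,0,0,-4.5,0,0.15,0.2],[0,0,0,-5.4,0,0.19,0.2],[0,0,0,-6.3,0,0.22,0.2],[0,0,0,-7,0,0.24,0.2],[0,0,0,-7.4,0,0.26,0.2],[0,0,0,-7.4,0,0.26,0.2]],
])

```text
clock: 15.67
tool_pos: [0.4933, -0.0177, 0.0438]
eef_rot: [0.688, 0.725, -0.011, 0.014]
contact_force: [1.1, -0.2, -1.9]
opening: 0.109
```

```bash
python3 - <<'E'
from h import *
st=r.get_state();print(st["tool_pos"],st["eef_rot"],st["opening"],st["contact_force"],st["moment"])
s=snap("side"); crop(s,190,130,350,270,5,"s15")
s=snap("scene"); crop(s,150,110,310,220,5,"c15")
s=snap("wrist"); crop(s,0,0,512,384,1.55,"w15")
E
```

```text
[ 0.49328351 -0.01771151  0.04378271] [ 0.68835846  0.72515042 -0.01108391  0.01402318] 0.10855054180664526 [ 1.13779438 -0.17778287 -1.8580947 ] [ 0.13460207 -0.07418442  0.00316907]
```

View pics/s15.png

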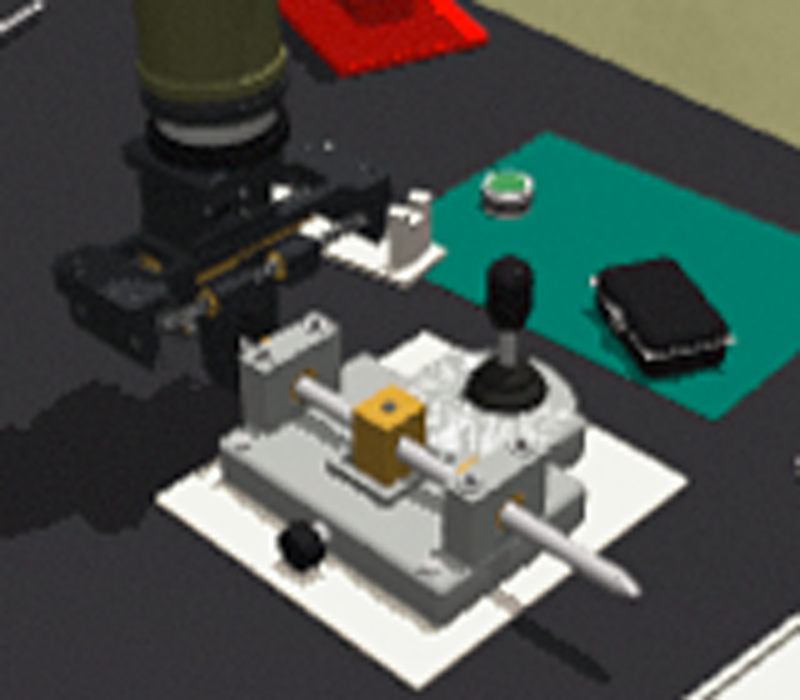

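View pics/c15.png

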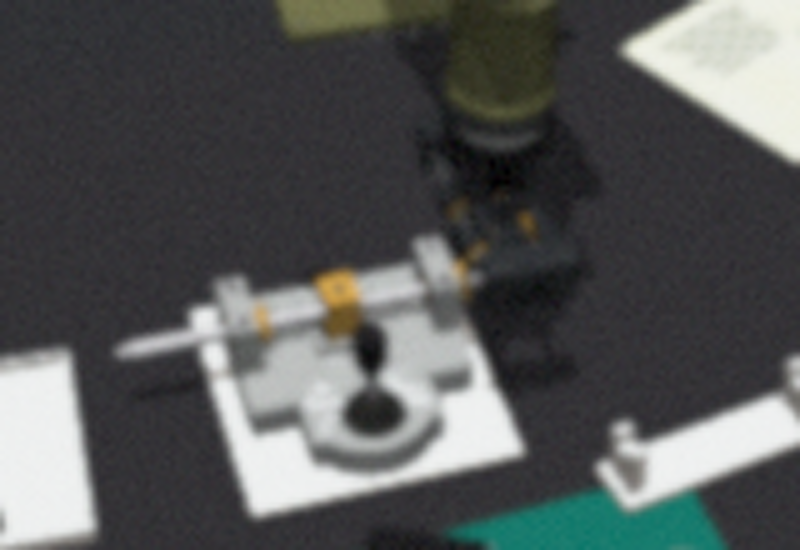

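View pics/w15.png

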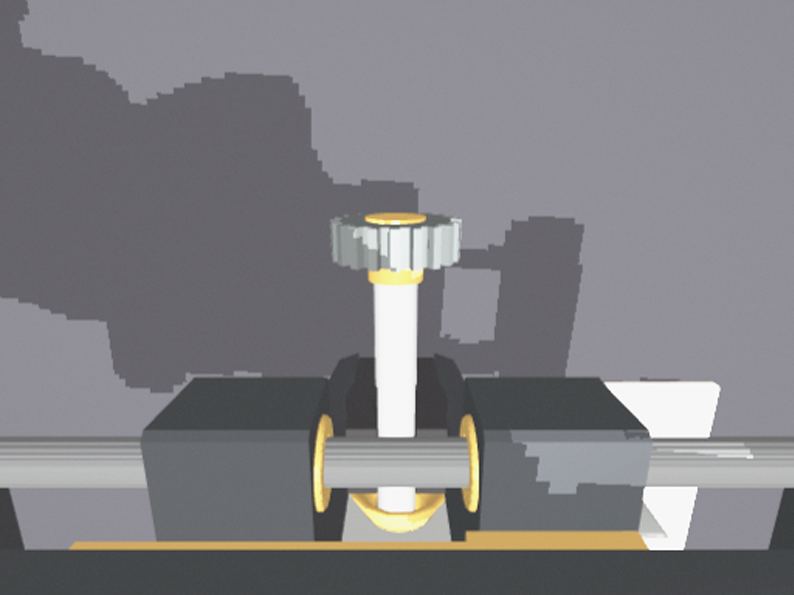

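Measure tip, collar and block against the base.

```bash
python3 - <<'E'
from h import *
s=dict(np.load("/tmp/side.npz")); c=dict(np.load("/tmp/scene.npz")); w=dict(np.load("/tmp/wrist.npz"))
O=np.array([.4998,-.1334,0]); yaw=.0555; B=np.array([[np.cos(yaw),np.sin(yaw),0],[-np.sin(yaw),np.cos(yaw),0],[0,0,1]])
f=lambda p:(B@(p-O)).round(4)
t,e=tri([(s,190+638/5,130+592/5),(c,150+117/5,110+351/5)]); print("tip tri",f(t),e)
print("tip side z.056",f(ray(s,190+638/5,130+592/5,.056)),"scene",f(ray(c,150+117/5,110+351/5,.056)))
print("collar154 (shaft top z.062)",f(ray(w,396/1.55,284/1.55,.058)))
print("block top",f(ray(s,190+389/5,130+408/5,.076)))
E
```

```text
tip tri [ 0.0009 -0.1657  0.0554] 0.002228518475068331
tip side z.056 [ 0.0003 -0.1679  0.056 ] scene [ 0.0006 -0.1643  0.056 ]
collar154 (shaft top z.062) [-0.001   0.1579  0.058 ]
block top [ 0.0002 -0.0032  0.076 ]
```

Request:
carry_out([
  [[0,0,0,0,0,0,0.2],[0,0,0,0,0,0,0.2],[0,0,0,0,0,0,0.2],[0,0,0,0,0,0,0.2]],
])

```text
clock: 16.15
tool_pos: [0.4932, -0.0157, 0.0437]
eef_rot: [0.687, 0.726, -0.011, 0.014]
contact_force: [0.4, -0.0, -1.6]
opening: 0.107
```

```bash
python3 - <<'E'
from h import *
st=r.get_state();print(st["tool_pos"],st["opening"],st["contact_force"],abs(st["qd"]).max())
print(r.finish_job())
E
```

```text
[ 0.49319434 -0.01569792  0.04373636] 0.10747937020542088 [ 0.37590577 -0.03971329 -1.62080521] 0.0015901724059308867
the job is handed in; nothing more can be done
None
```

I set the brass block in the pocket and let it go, then pushed the axle in from the left through the left bushing, the block and the right bushing. I handed the job in at about 16 s with the axle still gripped; the grip force was set to 60 N.

**Last checks (base frame):**
- **Tip:** about 1 mm off the axle line, at y ≈ -0.166 m and z ≈ 0.055 m. The two camera views disagreed by about 3–4 mm in y.
- **Axle position:** the wheel's collar was at about +0.158 m, so the axle's middle is roughly 4 mm left of the base's centre. The limit is 15 mm.
- **Block:** standing in its pocket, about 3 mm or less off centre.
- **Forces:** 3 N or less at every check during the insertion, and the arm was at rest at hand-in.

**What did not go perfectly:** the axle sagged about 0.035 rad in the grip after lifting. I levelled it by tilting the tool before inserting it. I took no last picture of the loose items. In the side and scene views I saw nothing disturbed and nothing was dropped, but I did not measure the loose items' positions again.

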